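# Crack the sealed dry box and hold its lid ajar

### The job

The dried grain in the sealed dry box is about to be picked out into the spot plate and must not stand open waiting for it, so first, with the box still shut, press the raised near end of the white spot plate down until it clicks in and lies flat and level in its holder. Then take the box's lid by its bar handle and pull it up until the tight seal lets go, but do not let it fly open: stop with the front edge about 2 cm open (never over 4 cm), so that the air goes in gently. Finish while still holding the lid there, with the plate still seated and the other things on the bench left undisturbed.

Things in the scene. Friction and masses are not known exactly. Their poses are not given: they have to be found in the camera images.
- plate_holder: Low aluminium plate holder fixed to the bench, 170 x 112 mm, flat bed 8 mm above the bench. Origin on the bench under the middle of the plate's place; x axis points away from the plate's raised end (roughly away from the robot), z up. At its far (+x) end two fixed stops with small lips over the plate's edge; at its near end two spring catches. The seated plate's top is 20 mm above the bench.
- catch_left_nose (a point): Tip of the left of the two steel spring catches at the near end of the holder, 18 mm wide, 24 mm above the bench; the catch rises to 37 mm. The plate's near end rides on its slope; pressed straight down with 8 to 10 N near that end (more toward the middle) it pushes the catches back, and they snap over its edge.
- catch_right_nose (a point): The same on the right catch.
- plate_centre (a point): Centre (half-way up) of the loose white porcelain spot plate with twelve wells, 119 (its x, along the holder) x 89 x 12 mm, 0.3 kg. Its z axis is square to its top. At the start its near end is about 23 mm too high (tilt about 0.19 rad), its far end under the holder's lips; seated, this point is 14 mm above the bench and the z axis vertical.
- plate_raised_end (a point): Point on the top face of the spot plate at its raised near end, midway across, 40 mm from the plate's middle: a good place to press with closed fingertips, clear of the catches. At the start about 39 mm, seated 20 mm above the bench.
- dry_box: Dry box fixed to the bench: clear walls, white foot and collar, 190 (x) x 170 (y) x 99 mm high with shut lid, vials inside. Origin on the bench under its middle; x axis points from the front (handle side, toward the robot) to the hinge, z up. Tall fixed instruments stand behind the box and holder (x over 0.62 m) and a microscope at the left (x over 0.48, y over 0.36 m): pass in front of them.
- lid_handle (a point): Middle of the lid's bar handle, a round steel bar 12 mm thick along the box's y axis on two legs 62 mm apart (straight part 48 mm). The bar's middle is 34 mm above the lid's top, 133 mm above the bench when shut, 164 mm in front of and 52 mm above the hinge axis; the space under the bar is open. Moves and tilts with the lid; its axes are the lid's (the box's when shut).
- lid_front_edge (a point): Lower front edge of the lid, midway across, 193 mm in front of the hinge axis and 81 mm above the bench when shut: its rise is the opening.
- lid_hinge (a point): Point on the lid's hinge axis, at the back of the box, midway across, 81 mm above the bench. The axis lies along the box's y axis.
- dry_box_lid (a joint): Angle of the lid in rad: 0 shut, grows as the front rises (0.10 rad opens the front edge 19 mm). A tight seal lip along the front holds it shut: it takes a peak of 12 to 22 N of upward pull at the handle, reached within the first 2 mm and gone after about 5 mm of rise there; past it only the lid's weight, about 2 N at the handle, is left. Let go, the lid drops back.
- dropper_bottle_a: Bystander, loose: amber dropper bottle, 39 mm across, 104 mm high, between and behind the holder and the box. Origin under its middle.
- dropper_bottle_b: Bystander, loose: amber dropper bottle, 39 mm across, 104 mm high, at the left near the microscope. Origin under its middle.
- streak_block: Bystander, loose: cream streak block, 68 x 140 x 44 mm, at the right. Origin under its middle.
- tweezers_loose: Bystander, loose: steel tweezers, 15 x 89 x 10 mm, lying near the front between the holder and the box. Origin under their middle.

How it is judged:
By the outcome, as a careful person would: the job done as asked, in the order asked, and still so for the second after the job is handed in, while the arm keeps its last pose, push and grip.
It also fails if it takes over 58 s, if anything falls off the work surface, if the arm or the gripper's body presses on something with over 40 N, if the wrist force passes 120 N, or if a joint passes its speed limit or range.

### The arm

A 6-joint arm with a two-finger parallel gripper is mounted at the origin on a cart in front of the work surface, level with it; the furniture and walls round the work are solid. World frame = base frame: x ahead of the robot, y to its left, z up, the work surface at z = 0. Lengths are in m, angles in rad, forces in N, time in s.
With the tool pointing down it reaches from about 0.35 to 0.8 m from the base axis. Payload 7.3 kg.
Tool frame: the origin (TCP) lies between the finger pads; the fingertips stand 25 mm ahead of it and the grasp point (between the pads) lies 6 mm ahead of it (r.tip_extent is the distance from the TCP to the fingertips, in m); z points along the fingers, y is the line along which they close (so a half turn about z gives the same grasp; the last joint's range is limited). The gripper opens to 85 mm and grips with 20 to 120 N. Pads are 22 mm wide; open, the fingers measure 114 mm over their backs; the gripper's body (76 mm by 85 mm) begins 54 mm behind the grasp point. The pads swing forward as they close: fully open they stand 13 mm farther back than shut.
Start: joints at [1.004, 0.342, 1.524, -0, 1.275, -0.146], TCP at [0.214, 0.479, 0.256] pointing down, gripper open.
Joint ranges: [-2.53, 2.53], [-0.77, 2.02], [0.04, 2.7], [-1, 4.14], [0.28, 2.66], [-3.11, 3.11]. Speed limits (rad/s): [2.57, 2.57, 3.14, 3.14, 3.14, 3.14].

### API

Orientations are given as a unit quaternion [x, y, z, w].
In Python, from workcell import r, command_gripper, optics gives the robot as it stands. The module is installed in compiled form; this text tells all that it offers. Calls block until the motion is done:
- r.reach(position, orientation): joint-space move of the TCP to a pose.
- r.move_straight(position, orientation=None, speed=0.15, max_force=None): straight line of the TCP; orientation=None keeps the orientation; speed is the mean speed in m/s. With max_force (N) it stops when the force on the tool has changed by that much, and returns True; else False.
- r.movej(angles): joint-space move.
- command_gripper(opening, force=None): finger opening in m; force is the grip in N (None keeps the last); returns when the fingers have stopped.
- r.hold(seconds).
- r.solve_ik(position, orientation): joint angles nearest the present ones, or None.
- r.read_state(): the state.
- optics.get_image(name): name is "side" or "top" or "wrist"; returns (picture, depth): 420x560x3 uint8, red, green, blue; 420x560 float32, m along the optical axis (not along the pixel's ray), 0 where there is no reading.
- optics.camera_model(name): a dict with "K" (3x3 intrinsics, pixels), "R" (3x3) and "t" (3): a world point X has camera coordinates R X + t; the wrist camera has in their place "tool_from_camera" (4x4, takes a point from camera to tool coordinates, whose origin is the TCP and whose axes are the flange's). Camera axes: x right, y down, z forward; pixel columns grow to the right and rows downward; lengths in m; the calibration is good to about 2 mm. A picture is of the moment at which its call begins: read the wrist's pose just before it. camera_model takes no time and is no camera call.
A pose or a line that the arm cannot do raises r.PlanningError and nothing moves.
- r.finish_job(): hands the job in; it is judged then, once.
The state is a dict: "time_s": time; "joint_positions": joint angles; "dq": joint speeds; "tau": joint torques, N m; "eef_pos": TCP position; "eef_rot": TCP orientation; "contact_force": force on the tool from outside, world axes, zero at the start; "torque": the same for the moment, N m; "grip_width": finger opening in m; "grip_force": force on a finger pad.
Only numpy, scipy, OpenCV 4.12 (cv2) and the standard library are available. Lean on these libraries where they do the work, as an engineer would, in place of code of your own. Each camera call takes 0.05 s, during which the arm holds its last target. There are 200 camera calls.

## Working session

There is one attempt and no reset: what is moved stays moved. The work goes in short steps, each a Python script; the robot and the scene stay as the last script left them, time stands still between calls to the robot, and variables do not carry over. Pictures are saved under pics/ and viewed, at most 10 in all, crops included, and the job is handed in when it is done.

```bash
mkdir -p pics; cat > h.py <<'E'
import numpy as np, cv2
from workcell import r, command_gripper, optics
from scipy.spatial.transform import Rotation as Ro
def grab(n):
    s=r.read_state(); im,d=optics.get_image(n); m=optics.camera_model(n); K=np.array(m["K"])
    if n=="wrist":
        T=np.eye(4); T[:3,:3]=Ro.from_quat(s["eef_rot"]).as_matrix(); T[:3,3]=s["eef_pos"]; T=T@np.array(m["tool_from_camera"])
    else:
        R=np.array(m["R"]); T=np.eye(4); T[:3,:3]=R.T; T[:3,3]=-R.T@np.array(m["t"])
    v,u=np.mgrid[:420,:560]
    P=np.stack([(u-K[0,2])/K[0,0]*d,(v-K[1,2])/K[1,1]*d,d],-1)@T[:3,:3].T+T[:3,3]
    P[d==0]=np.nan
    return im,d,P
def save(n,im): cv2.imwrite("pics/"+n+".png",cv2.cvtColor(im,cv2.COLOR_RGB2BGR))
E
python3 - <<'E'
from h import *
for n in("top","side"):
    im,d,P=grab(n); save(n+"1",im); np.save(n+"1.npy",P)
s=r.read_state(); print(s["time_s"],s["eef_pos"],s["eef_rot"],s["contact_force"],r.tip_extent)
E
```

```text
0.1 [0.21426817 0.47893342 0.25571281] [ 2.08856012e-01  9.77946169e-01 -6.36530254e-04 -2.28556381e-04] [-0.64442091  0.02027004  0.49999753] 0.025
```

View pics/top1.png

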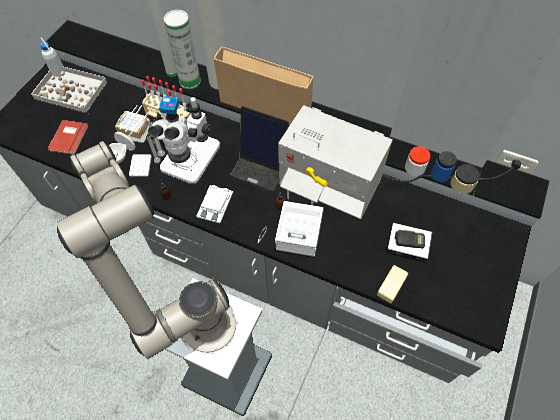

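View pics/side1.png

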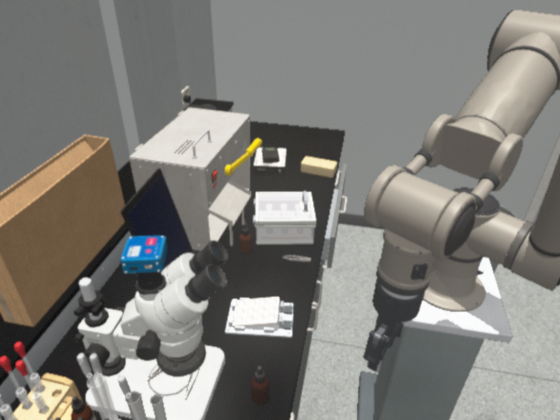

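The top view shows the holder and plate near pixel (214,203), the dry box at (299,228) with its handle at (297,236), the tweezers at (263,235), and the bottles at (166,190) and (280,200). The side view shows the plate at (258,315) and the box at (285,217). Next I'll get rough coordinates and look closer with the wrist camera.

```bash
python3 - <<'E'
from h import *
P=np.load("top1.npy")
for n,(u,v) in dict(holder=(214,203),nearend=(209,216),box=(299,220),handle=(297,236),tw=(263,235),ba=(280,200),bb=(166,190)).items(): print(n,P[v,u].round(3))
S=np.load("side1.npy")
for u,v in((258,315),(285,200)): print(S[v,u].round(3))
c=P[203,214]
# wrist look over holder, tool down
q=[0.7071,0.7071,0,0]
for yaw in (0,np.pi/2,-np.pi/2,np.pi):
    q=(Ro.from_euler('z',yaw)*Ro.from_quat([1,0,0,0])).as_quat()
    print(yaw,r.solve_ik([c[0]-0.08,c[1],0.30],q), r.solve_ik([0.42,-0.05,0.33],q))
print(np.array(optics.camera_model("wrist")["tool_from_camera"]).round(3),optics.camera_model("wrist")["K"])
E
```

```text
holder [0.477 0.229 0.049]
nearend [0.428 0.233 0.009]
box [ 0.521 -0.154  0.107]
handle [ 0.452 -0.175  0.099]
tw [ 0.44  -0.024  0.012]
ba [ 0.597 -0.033  0.07 ]
bb [nan nan nan]
[0.5   0.26  0.031]
[ 0.517 -0.188  0.1  ]
0 [ 3.55090627e-01  1.83725651e-01  1.61780846e+00 -4.44089210e-16
  1.34005854e+00  1.92588695e+00] [-3.00116193e-01  9.73432070e-02  1.63841210e+00 -4.44089210e-16
  1.40583734e+00  1.27068013e+00]
1.5707963267948966 [ 3.55090627e-01  1.83725651e-01  1.61780846e+00 -4.44089210e-16
  1.34005854e+00  3.55090627e-01] [-3.00116193e-01  9.73432070e-02  1.63841210e+00 -4.44089210e-16
  1.40583734e+00 -3.00116193e-01]
-1.5707963267948966 [ 3.55090627e-01  1.83725651e-01  1.61780846e+00 -4.44089210e-16
  1.34005854e+00 -2.78650203e+00] [-3.00116193e-01  9.73432070e-02  1.63841210e+00 -4.44089210e-16
  1.40583734e+00  2.84147646e+00]
3.141592653589793 [ 3.55090627e-01  1.83725651e-01  1.61780846e+00 -4.44089210e-16
  1.34005854e+00 -1.21570570e+00] [-3.00116193e-01  9.73432070e-02  1.63841210e+00 -4.44089210e-16
  1.40583734e+00 -1.87091252e+00]
[[-0.001 -0.954 -0.299  0.076]
 [ 1.    -0.001 -0.     0.   ]
 [-0.    -0.299  0.954 -0.118]
 [ 0.     0.     0.     1.   ]] [[332.05485832   0.         276.88516015]
 [  0.         332.05485832 206.77643962]
 [  0.           0.           1.        ]]
```

```bash
python3 - <<'E'
from h import *
q=(Ro.from_euler('z',np.pi)*Ro.from_quat([1,0,0,0])).as_quat()
ims=[]
for i,p in enumerate([[0.40,0.235,0.28],[0.40,-0.165,0.32]]):
    r.reach(p,q); r.hold(0.3)
    im,d,P=grab("wrist"); np.save(f"w{i}.npy",P); ims.append(im); save(f"w{i}",im); print(r.read_state()["time_s"])
E
```

```text
1.625
3.4667
```

View pics/w0.png

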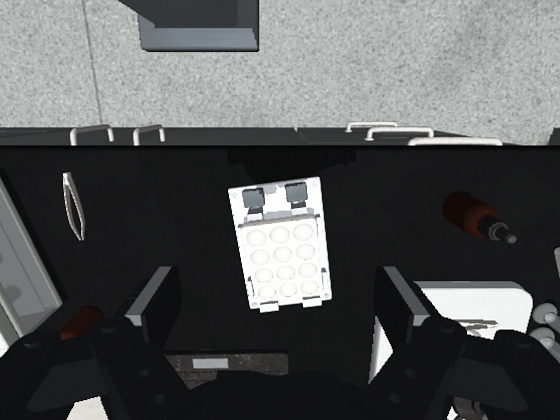

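View pics/w1.png

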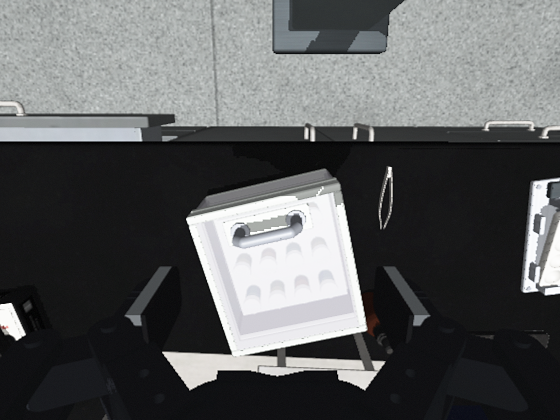

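The first wrist view (robot side up) shows the holder with its catches at (254,197) and (297,192). The raised plate end lies along v≈220 and the far stops are at (268,307) and (312,302). The second view shows the handle bar from about (240,241) to (298,232) on a box yawed slightly. Next I'll fit both from depth.

```bash
python3 - <<'E'
from h import *
P=np.load("w0.npy")
g=lambda u,v:np.nanmedian(P[v-1:v+2,u-1:u+2].reshape(-1,3),0).round(4)
print("bench",g(180,200)); 
for n,(u,v) in dict(catchR=(254,197),catchL=(297,192),hR=(233,186),hL=(317,182),stopR=(268,307),stopL=(312,302)).items(): print(n,g(u,v))
# holder footprint pts z in 4..45mm
m=(P[...,2]>0.004)&(P[...,2]<0.06)&(abs(P[...,0]-.475)<.11)&(abs(P[...,1]-.24)<.085)
m=cv2.morphologyEx(m.astype(np.uint8),cv2.MORPH_OPEN,np.ones((3,3)))
n,l,st,ce=cv2.connectedComponentsWithStats(m); k=1+st[1:,4].argmax(); Q=P[l==k]
bx=cv2.minAreaRect(Q[:,:2].astype(np.float32)); print("holder rect",bx, cv2.boxPoints(bx).round(3).tolist())
# plate top plane: between pixel polygon
mk=np.zeros((420,560),np.uint8); cv2.fillPoly(mk,[np.array([[245,232],[315,224],[322,288],[254,294]])],1)
A=P[mk>0]; A=A[~np.isnan(A[:,0])]
c=np.c_[A[:,:2],np.ones(len(A))]; w=np.ones(len(A),bool)
for _ in range(8):
    s=np.linalg.lstsq(c[w],A[w,2],rcond=None)[0]; e=A[:,2]-c@s; w=(e>-0.0015)
print("plane",s,"tilt",np.hypot(s[0],s[1]),w.sum(),len(A))
for u,v in((278,220),(280,228),(283,290)): print("plate",g(u,v))
P=np.load("w1.npy"); g=lambda u,v:np.nanmedian(P[v-1:v+2,u-1:u+2].reshape(-1,3),0).round(4)
for n,(u,v) in dict(b0=(242,240),bm=(269,237),b1=(296,232),FL=(336,184),FR=(194,216),BL=(360,327),BR=(238,349)).items(): print(n,g(u,v))
m=(P[...,2]>0.122)&(P[...,2]<0.15)&(abs(P[...,0]-.45)<.08)&(abs(P[...,1]+.16)<.08)
Q=P[m]; print(len(Q)); b=cv2.minAreaRect(Q[:,:2].astype(np.float32)); print("bar",b,np.nanpercentile(Q[:,2],[5,50,95,99]))
m=(P[...,2]>0.085)&(P[...,2]<0.115)&(abs(P[...,0]-.5)<.14)&(abs(P[...,1]+.16)<.14)
Q=P[m]; b=cv2.minAreaRect(Q[:,:2].astype(np.float32)); print("lid",b,cv2.boxPoints(b).round(3).tolist(),np.nanmedian(Q[:,2]))
E
```

```text
bench [ 4.392e-01  1.152e-01 -2.000e-04]
catchR [0.4306 0.2086 0.0172]
catchL [0.4245 0.2596 0.0168]
hR [0.4215 0.1818 0.0009]
hL [0.4143 0.2839 0.0082]
stopR [0.5748 0.2244 0.0276]
stopL [0.5676 0.2808 0.0275]
holder rect ((0.49908676743507385, 0.24213150143623352), (0.17007340490818024, 0.11218314617872238), 7.883388996124268) [[0.40700000524520874, 0.28600001335144043], [0.4230000078678131, 0.17499999701976776], [0.5910000205039978, 0.1979999989271164], [0.5759999752044678, 0.3089999854564667]]
plane [-0.19195904 -0.02604377  0.13522289] tilt 0.1937177065607116 2251 4515
plate [0.4524 0.2371 0.0373]
plate [0.4635 0.2394 0.034 ]
plate [0.5558 0.2438 0.018 ]
b0 [ 0.4523 -0.1984  0.1375]
bm [ 0.4485 -0.172   0.1386]
b1 [ 0.4443 -0.1456  0.1353]
FL [ 0.4053 -0.1024  0.0984]
FR [ 0.4409 -0.2539  0.0981]
BL [ 0.5818 -0.0641  0.0988]
BR [ 0.6152 -0.2124  0.0978]
877
bar ((0.45033127069473267, -0.17487379908561707), (0.012278988026082516, 0.07343709468841553), 13.493908882141113) [0.12717216 0.13714039 0.13934981 0.13983418]
lid ((0.5283641219139099, -0.14434167742729187), (0.2243247926235199, 0.19364099204540253), 13.391264915466309) [[0.3970000147819519, -0.07599999755620956], [0.44200000166893005, -0.26499998569488525], [0.6600000262260437, -0.21299999952316284], [0.6150000095367432, -0.024000000208616257]] 0.09807111985234998
```

Both fits agree with the given sizes:
- **Holder:** 170×112 mm, yaw 0.138 rad. Plate tilt is 0.194 rad, and the height at the press point is 38.7 mm.
- **Box:** bar top at 139 mm, yaw 0.234 rad.

Now I'll press the plate.

```bash
python3 - <<'E'
from h import *
yaw=0.1376; q=(Ro.from_euler('z',np.pi+yaw)*Ro.from_quat([1,0,0,0])).as_quat()
p=np.array([0.4703,0.2381])
command_gripper(0.0,40)
r.reach([*p,0.15],q)
r.move_straight([*p,0.072],q,speed=0.1); r.hold(0.2)
f0=r.read_state()["contact_force"]; print("f0",f0.round(2) if hasattr(f0,'round') else f0)
hit=False
for z in np.arange(0.068,0.0395,-0.002):
    hit=r.move_straight([*p,z],q,speed=0.02,max_force=28)
    s=r.read_state(); print(round(z,4),hit,round(s["eef_pos"][2]-.025,4),np.round(s["contact_force"],1))
    if hit or s["contact_force"][2]>25: break
print(s["time_s"])
E
```

```text
f0 [-0.88 -0.85  1.11]
0.068 False 0.0428 [0.1 0.7 1. ]
0.066 False 0.0408 [-0.2 -0.1  0.5]
0.064 False 0.0392 [ 1.4 -0.5  1.7]
0.062 False 0.0372 [-1.6  0.6  4.5]
0.06 False 0.0352 [-2.3 -0.2  5.6]
0.058 False 0.0328 [-0.1 -0.8  0.5]
0.056 False 0.0307 [-0.6  0.4 -0. ]
0.054 False 0.0288 [-0.6  0.2  0.8]
0.052 False 0.0269 [ 0.6 -0.3 -0.4]
0.05 False 0.0249 [ 0.7  0.1 -0.8]
0.048 False 0.0228 [-0.8 -0.3 -0.1]
0.046 False 0.0208 [-0.3  0.9 -0. ]
0.044 False 0.02 [-2.1 -0.9 10.2]
0.042 False 0.0199 [-8.1 -3.7 28.1]
10.5917
```

```bash
python3 - <<'E'
from h import *
s=r.read_state(); p=np.array(s["eef_pos"])
r.move_straight([p[0],p[1],0.10],speed=0.1)
q=(Ro.from_euler('z',np.pi)*Ro.from_quat([1,0,0,0])).as_quat()
r.reach([0.40,0.235,0.28],q); r.hold(0.3)
im,d,P=grab("wrist"); save("w2",cv2.resize(im[150:340,180:380],None,fx=3,fy=3))
mk=np.zeros((420,560),np.uint8); cv2.fillPoly(mk,[np.array([[245,232],[315,224],[322,288],[254,294]])],1)
A=P[mk>0]; A=A[~np.isnan(A[:,0])]
c=np.c_[A[:,:2],np.ones(len(A))]; w=np.ones(len(A),bool)
for _ in range(8):
    k=np.linalg.lstsq(c[w],A[w,2],rcond=None)[0]; e=A[:,2]-c@k; w=(e>-0.0015)
print("plane",k,"press pt z",k@[.4703,.2381,1],"far",k@[.55,.249,1],r.read_state()["time_s"])
E
```

```text
plane [-1.96380125  0.872477    0.85565239] press pt z 0.13981344059020728 far -0.007191519813872227 12.4667
```

View pics/w2.png

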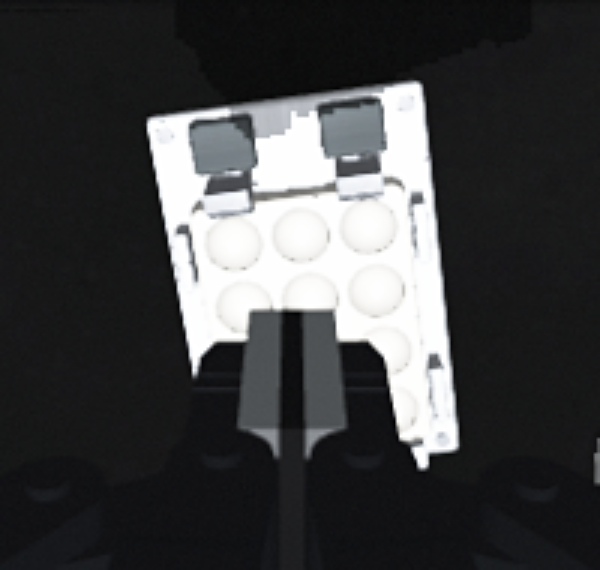

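The crop shows both catches (230,190 and 360,180) snapped over the plate's near edge. The closed fingers hid the rest, so that plane fit is void; I'll check the level from the side camera. Now the lid grasp.

```bash
python3 - <<'E'
from h import *
yaw=0.2337; q=(Ro.from_euler('z',np.pi/2+yaw)*Ro.from_quat([1,0,0,0])).as_quat()
b=np.array([0.4503,-0.1749])
command_gripper(0.05,80)
r.reach([*b,0.22],q)
im,d,P=grab("side"); S=P
m=(S[...,2]>0.005)&(S[...,2]<0.06)&(abs(S[...,0]-.5)<.1)&(abs(S[...,1]-.242)<.07)
ax=np.array([np.cos(.1376),np.sin(.1376)]); A=S[m]; t=(A[:,:2]-[.510,.2437])@ax; y=(A[:,:2]-[.510,.2437])@[-ax[1],ax[0]]
for a in(-50,-30,-10,10,30,50):
    z=A[(abs(t*1000-a)<8)&(abs(y)<.035),2]; print(a,len(z),np.percentile(z,[50,90]).round(4))
print("hit",r.move_straight([*b,0.139],q,speed=0.08,max_force=10))
r.hold(0.2); print(np.round(r.read_state()["contact_force"],1))
command_gripper(0.0,80); r.hold(0.3)
s=r.read_state(); print(s["eef_pos"],s["grip_width"],s["grip_force"],np.round(s["contact_force"],1),s["time_s"])
E
```

```text
-50 124 [0.0181 0.0219]
-30 121 [0.0189 0.0213]
-10 122 [0.0169 0.0209]
10 116 [0.0168 0.0205]
30 119 [0.0192 0.0215]
50 132 [0.0187 0.0227]
hit False
[0.7 0.8 0.5]
[ 0.45062885 -0.17487994  0.13924016] 0.008903844292252392 78.01145911216736 [2.4 2.  4.9] 16.7167
```

The plate is level at about 20 mm along its length. The grip width of 8.9 mm on a 12 mm bar is odd, so I'll look before pulling.

```bash
python3 - <<'E'
from h import *
im,d,P=grab("wrist"); im2,_,_=grab("side")
save("g1",np.hstack([cv2.resize(im[150:400,180:430],(400,400)),cv2.resize(im2[160:270,230:340],(400,400))]))
E
```

```text
(no output)
```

View pics/g1.png

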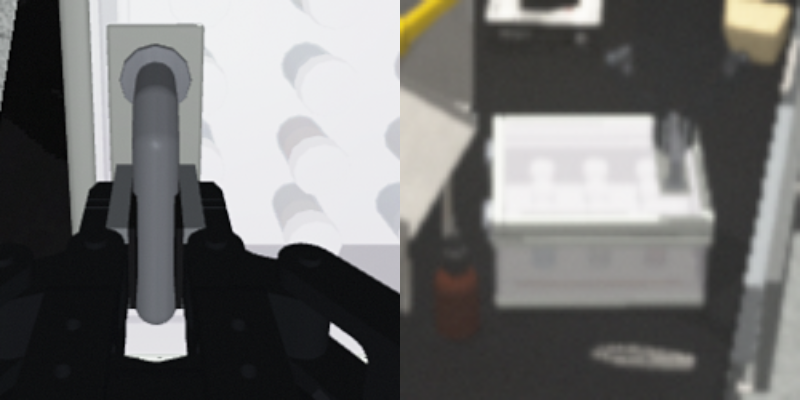

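The bar sits square between the pads. Now I'll pull slowly along the hinge arc, watching the force.

```bash
python3 - <<'E'
from h import *
yaw=0.2337; Z=Ro.from_euler('z',yaw); s=r.read_state()
p0=np.array(s["eef_pos"]); q0=Ro.from_quat(s["eef_rot"])
hinge=np.array([0.4503,-0.1749,0.133])+Z.apply([.164,0,-.052])
np.savez("lift.npz",p0=p0,q0=s["eef_rot"],hinge=hinge)
ybox=Z.apply([0,1,0]); f0=np.array(s["contact_force"])
for th in np.arange(0.005,0.1051,0.005):
    R=Ro.from_rotvec(ybox*th)
    r.move_straight(hinge+R.apply(p0-hinge),(R*q0).as_quat(),speed=0.006)
    s=r.read_state(); f=np.array(s["contact_force"])
    print(round(th,3),np.round((np.array(s["eef_pos"])-p0)*1000,1),np.round(f,1),round(s["grip_width"],4))
print(s["time_s"])
im,d,P=grab("wrist"); np.save("wl.npy",P); im2,d2,S=grab("side"); np.save("sl.npy",S)
save("g2",np.hstack([cv2.resize(im[150:400,180:430],(400,400)),cv2.resize(im2[160:270,230:340],(400,400))]))
E
```

```text
0.005 [0.1 0.1 0.2] [ 3.8  0.4 -6.3] 0.0093
0.01 [0.1 0.1 0.4] [  4.5  -1.8 -14.2] 0.0093
0.015 [0.2 0.1 0.5] [  6.7  -2.7 -20.1] 0.0093
0.02 [0.3 0.2 0.7] [  6.8  -3.9 -24.4] 0.0092
0.025 [0.5 0.2 1.1] [  7.6  -4.6 -28.5] 0.0092
0.03 [0.6 0.3 1.5] [  8.6  -6.4 -31.4] 0.0094
0.035 [1.9 0.5 5.3] [ 3.8  0.7 -4.6] 0.0094
0.04 [2.5 0.6 6.9] [ 2.5  1.2 -2.8] 0.0095
0.045 [2.7 0.7 7.5] [ 2.1  1.1 -2.6] 0.0093
0.05 [3.  0.8 8.1] [ 2.3  1.1 -2.9] 0.0094
0.055 [3.3 0.8 8.9] [ 3.1  0.3 -3. ] 0.0094
0.06 [3.7 0.9 9.7] [ 1.8  0.4 -3.6] 0.0092
0.065 [ 4.   1.  10.5] [ 2.3  0.4 -3.1] 0.0093
0.07 [ 4.3  1.1 11.3] [ 1.1  0.3 -2.4] 0.0093
0.075 [ 4.6  1.1 12.1] [ 0.7  0.7 -2.3] 0.0091
0.08 [ 5.   1.2 12.9] [ 1.1  0.5 -2.7] 0.0093
0.085 [ 5.3  1.3 13.7] [ 0.5  0.9 -3.1] 0.0093
0.09 [ 5.7  1.4 14.5] [-0.   1.6 -2.3] 0.0093
0.095 [ 6.1  1.5 15.3] [ 0.3  1.4 -2.8] 0.0091
0.1 [ 6.4  1.5 16.1] [-0.2  1.6 -1.7] 0.0093
0.105 [ 6.8  1.6 16.8] [ 0.5  0.6 -1.7] 0.0095
23.0083
```

View pics/g2.png

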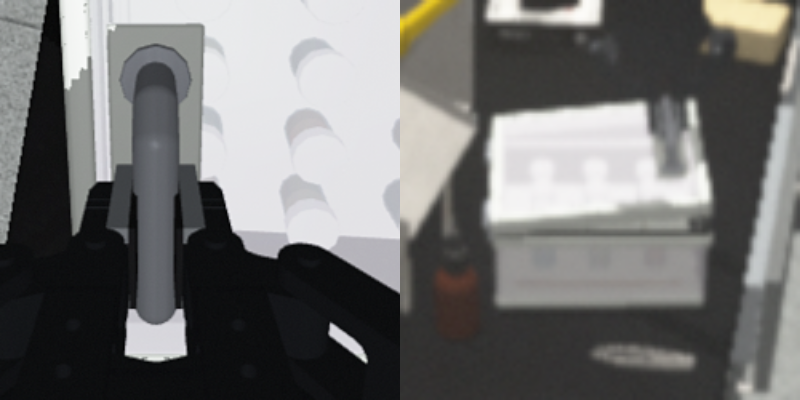

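The seal let go gently (the handle rose from 1.5 to 5.3 mm), and the picture shows the lid tilted with the bar unmoved in the pads. I'll check the lid angle and plate from depth, then hand in.

```bash
python3 - <<'E'
from h import *
Zx=np.array([np.cos(.2337),np.sin(.2337)]); H=np.load("lift.npz")["hinge"]
for n in("wl","sl"):
    P=np.load(n+".npy"); A=P[np.isfinite(P[...,0])]
    t=(H[:2]-A[:,:2])@Zx; y=(A[:,:2]-H[:2])@[-Zx[1],Zx[0]]
    m=(t>.01)&(t<.18)&(abs(y)<.075)&(A[:,2]>.09)&(A[:,2]<.125)&~((abs(t-.16)<.03)&(abs(y)<.06))
    c=np.c_[t[m],np.ones(m.sum())]; z=A[m,2]; w=np.ones(len(z),bool)
    for _ in range(10):
        k=np.linalg.lstsq(c[w],z[w],rcond=None)[0]; w=abs(z-c@k)<.003
    print(n,"slope",k.round(4),w.sum(),len(z),"front rise mm",193*k[0].round(4))
im,d,T=grab("top"); T0=np.load("top1.npy"); S=np.load("sl.npy"); save("t2",im[150:320,130:430].repeat(2,0).repeat(2,1))
A=S[np.isfinite(S[...,0])]; ax=np.array([np.cos(.1376),np.sin(.1376)]); v=A[:,:2]-[.510,.2437]; t=v@ax; y=v@[-ax[1],ax[0]]
for a in(-45,0,45): print(a,np.percentile(A[(abs(t*1e3-a)<8)&(abs(y)<.035),2],[50,90]).round(4))
print(r.read_state()["time_s"])
E
```

```text
wl slope [0.104  0.0981] 54996 54996 front rise mm 20.072
sl slope [0.1022 0.0984] 921 968 front rise mm 19.7246
-45 [0.0161 0.0198]
0 [0.0193 0.0219]
45 [0.016  0.0207]
23.1583
```

View pics/t2.png

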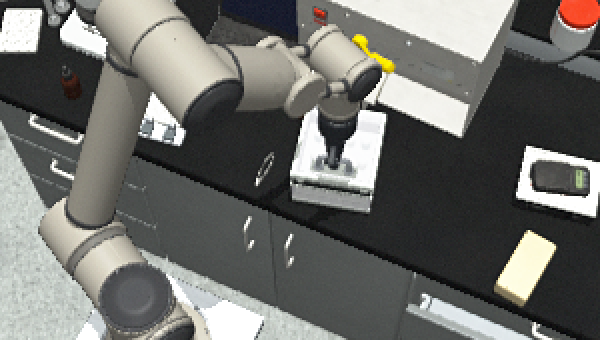

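The lid is open about 20 mm by both cameras, and the plate is level. In the top crop the tweezers (264,168), the visible bottle (70,80) and the streak block (525,265) stand where they were.

```bash
python3 -c "
from h import *
print(r.finish_job())"
```

```text
the job is handed in; nothing more can be done
None
```

I pressed the spot plate flat under both catches with the box shut, then broke the lid's seal and handed in at about 23 s, still holding the front edge about 20 mm open. The bystanders I could see had not moved; dropper bottle A was hidden in the last top view but upright in the last side view.

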